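# Run the air clamps from the bench control box

### The arm

A 7-joint arm with a two-finger parallel gripper is mounted at the origin on a cart in front of the work surface, level with it; the furniture and walls round the work are solid. World frame = base frame: x ahead of the robot, y to its left, z up, the work surface at z = 0. Lengths are in m, angles in rad, forces in N, time in s.
With the tool pointing down it reaches from about 0.425 to 1.025 m from the base axis. Payload 9.4 kg.
Tool frame: the origin (TCP) lies midway between the tips of the shut fingers; the grasp point (between the pads) lies 19 mm behind it (env.tcp_to_grasp is the z of the grasp point in the tool frame, in m); z points along the fingers, y is the line along which they close (so a half turn about z gives the same grasp; the last joint's range is limited). The gripper opens to 85 mm and grips with 20 to 120 N. Pads are 22 mm wide; open, the fingers measure 114 mm over their backs; the gripper's body (76 mm by 85 mm) begins 54 mm behind the grasp point. The pads swing forward as they close: fully open they stand 13 mm farther back than shut.
Start: joints at [-0.077, 0.599, -0.003, 1.599, 0.002, 0.943, -0.08], TCP at [0.725, -0, 0.231] pointing down, gripper open.
Joint ranges: [-2.57, 2.57], [-0.35, 1.97], [-1.29, 1.29], [0.11, 2.56], [-1.05, 4.19], [0.11, 1.86], [-2.63, 2.63]. Speed limits (rad/s): [2.22, 2.22, 3.01, 3.01, 3.14, 3.14, 3.14].

### API

Orientations are given as a unit quaternion [x, y, z, w].
In Python, from cell import env, eyes, ticket gives the robot as it stands.
- The arm moves only by the tool send_rows, never from a script. Its argument "moves" is a list of rows, each a list of 6 numbers: the shift along the tool's x, y, z as a fraction of full scale, then the turn, a rotation vector about the tool's x, y, z as a fraction of full scale. A call has 1 to 20 rows; each row shifts and turns the commanded pose from where the row before left it, along the tool's axes as they then stand; what a row does not reach is not made up. Full scale, the value 1, is 0.04 m for a shift and 8 degrees for a turn. A row lasts 1/10 s, in which the tool goes at most 50 mm and 8.59 degrees, less where a joint would pass 70% of its speed; a pose out of reach is approached as far as the arm can. A call with a number of a shift or a turn outside -1 to 1 is refused whole. A call with a gripper value outside its range is refused whole. "gripper" is the gripper command: -1 is fully open, 1 is shut, values between are in proportion, set as the call begins (left out, the last holds). The fingers move at their own pace and stop on an object; "newtons" is the grip in N (left out, the last holds). Time passes only in rows, so rows that do not move let the fingers close. It gives the time, the measured TCP pose, the force, the opening and the grip force at its end, in the units of the state.
- env.get_state(): the state, without advancing time (a new reading comes with each control period).
- eyes.get_image(name): name is "scene" or "side" or "wrist"; returns the picture (384x512x3 uint8, red, green, blue); there is no depth.
- eyes.camera_info(name): a dict with "K" (3x3 intrinsics, pixels), "k1" (the pictures are not rectified: a ray, as slopes to the right and down, at radius r is drawn at 1 + k1 r^2 times it, then the intrinsics apply), "R" (3x3) and "t" (3): a world point X has camera coordinates R X + t. Camera axes: x right, y down, z forward; pixel columns grow to the right and rows downward; lengths in m; the calibration is good to about 2 mm. A picture is of the moment at which its call begins: read the wrist's pose just before it. camera_info takes no time and is no camera call; for the wrist camera it gives the pose at the moment of the call.
- ticket.close_job(): hands the job in; it is judged then, once.
The state is a dict: "t": time; "joint_positions": joint angles; "joint_vel": joint speeds; "joint_torque": joint torques, N m; "eef_pos": TCP position; "ee_rot": TCP orientation; "wrist_force": force on the tool from outside, world axes, zero at the start; "ft_torque": the same for the moment, N m; "opening": opening from 0.0 (shut) to 1.0 (fully open); "finger_force": force on a finger pad.
Only numpy, scipy, OpenCV 4.12 (cv2) and the standard library are available. Lean on these libraries where they do the work, as an engineer would, in place of code of your own. Each camera call takes 0.05 s, during which the arm holds its last target. There are 200 camera calls.

### The job

Close the air clamps from the control box on the bench, pressing with the closed fingertips: first press down the raised end of the paddle rocker until it has tipped right over, then push the square key fully down so that it stays in, and last press the flat round button fully down and keep it pressed; the program finishes while still holding it down. Leave the mushroom-headed stop button alone, and grasp, lift or shift nothing: the loose things round the box stay where they are.

Things in the scene. Friction and masses are not known exactly. Their poses are not given: they have to be found in the camera images.
- control_box: grey box, 144 x 144 x 50 mm, fixed on the bench; its lid has four controls in a 2 x 2 grid, 68 mm apart, in changing places. Origin: centre of underside; z up, x to its back (two brass fittings, a gland); turned up to 0.3 rad. Clamp pipes (27 mm thick, tops 55 mm above the bench) lie on both sides and also stick out over the front edge beside the robot base, where a wide shoulder may meet one.
- rocker (a joint): paddle rocker, black, 54 x 34 mm in a grey frame 70 x 48 mm and 10 mm high; two facets in a shallow V. 0 = off: the end towards the box's back (+x of the box) is raised about 8.5 mm, the other facet lies level. 0.32 rad = right over: the raised facet has gone down level, 16 mm above the lid. About 2.5 N at the raised end moves it; it has no spring and stays where it is left.
- rocker_end (a point): point on top of the rocker's raised facet, 20 mm from the pivot (which runs across the rocker, along the box's y); the place to press. It starts about 22 mm above the lid and sinks about 6 mm. Moves with the rocker.
- key (a joint): square black key with a grey inlay, 26 x 26 mm, on a grey plate 50 x 50 mm and 8 mm high. 0 = out, its top 22 mm above the lid; 0.008 m = fully down, its top 14 mm above the lid. About 3 N moves it; it latches by friction: stays where it is left.
- key_top (a point): centre of the square key's top; moves with it
- run (a joint): flat round black button with a grey inlay, 36 mm across, in a steel collar 46 mm across and 10 mm high, the hold-to-run button. 0 = out, its top 22 mm above the lid; 0.008 m = fully down, its top 14 mm above the lid. Sprung: 2 N starts it, 5 N holds it fully down; it comes back up when let go.
- run_top (a point): centre of the flat round button's top; moves with it
- run_module: the grey plate, 50 x 50 mm, on the lid with the collar and the flat round button that it carries; origin in the centre of its underside
- stop (a joint): mushroom-headed stop button, black, head 41 mm across on a narrower steel neck, its domed top 38 mm above the lid: the tallest control. 0 = out, grows to 0.006 m when pressed. Sprung (5 N starts it). Not to be pressed.
- stop_top (a point): top of the mushroom head
- dog_a: wooden bench dog standing upright, 26 mm across, 56 mm tall, loose; origin centre of its underside
- dog_b: a second wooden bench dog like the first, loose; origin centre of its underside
- nail_set: steel nail set lying on the bench, 118 mm long (its y axis), 11 mm thick, loose; origin centre of its underside
- caul: hardwood offcut, 103 x 50 x 25 mm, loose; origin centre of its underside
- tape: roll of masking tape lying flat, 96 mm across, 24 mm high, loose; origin centre of its underside
- glue_bottle: squeeze bottle of glue standing upright, 65 x 60 mm, 168 mm tall, loose; origin centre of its underside

How it is judged:
By the outcome, as a careful person would: the job done as asked, in the order asked, and still so for the second after the job is handed in, while the arm keeps its last pose, push and grip.
It also fails if it takes over 38 s, if anything falls off the work surface, if the arm or the gripper's body presses on something with over 40 N, if the wrist force passes 120 N, or if a joint passes its speed limit or range.

## Working session

There is one attempt and no reset: what is moved stays moved. The work goes in short steps, Python scripts to look and compute and a tool call to move; the robot and the scene stay as the last step left them, time stands still between calls to the robot, and variables do not carry over. Pictures are saved under pics/ and viewed, at most 10 in all, crops included, and the job is handed in when it is done.

Besides the shell and the picture viewer there is one more tool, called after "Emit:" in YAML: its name, and indented under it one key for each argument. send_rows: Moves the arm, as the interface text tells. Shift numbers are shares of 0.04 m and turn numbers shares of 8 degrees, none past 1 either way. Its arguments: {"type":"object","properties":{"moves":{"type":"array","items":{"type":"array","items":{"type":"number","minimum":-1,"maximum":1}}},"gripper":{"type":"number"},"newtons":{"type":"number"}},"required":["moves"]}

```bash
mkdir -p pics
python3 - <<'E'
from cell import env,eyes
import cv2
for n in ["scene","wrist"]:
    i=eyes.camera_info(n); im=eyes.get_image(n)
    cv2.imwrite(f"pics/{n}0.png",cv2.resize(im[:,:,::-1],(800,600),interpolation=cv2.INTER_CUBIC))
    print(n,i)
s=env.get_state();print(s)
E
```

```text
scene {'K': array([[449.94216713,   0.        , 250.97715463],
       [  0.        , 449.94216713, 197.66835183],
       [  0.        ,   0.        ,   1.        ]]), 'k1': -0.09879094472215194, 'R': array([[-0.78550266, -0.61884868,  0.00344591],
       [-0.32114554,  0.40285662, -0.85707181],
       [ 0.52900955, -0.67433883, -0.51518544]]), 't': array([0.3550504 , 0.27505387, 1.15481936])}
wrist {'K': array([[310.98320538,   0.        , 254.58626489],
       [  0.        , 310.98320538, 190.98772843],
       [  0.        ,   0.        ,   1.        ]]), 'k1': -0.06536600426470207, 'R': array([[ 9.99999523e-01, -8.67472236e-04, -4.48871191e-04],
       [-6.78175654e-04, -9.47397224e-01,  3.20059431e-01],
       [-7.02901991e-04, -3.20058974e-01, -9.47397361e-01]]), 't': array([-0.72460087, -0.04091745,  0.37980742])}
{'t': 0.1, 'joint_positions': array([-0.0766798 ,  0.600069  , -0.00253842,  1.60007319,  0.00177837,
        0.94288728, -0.07981067]), 'joint_vel': array([ 8.96951349e-04, -2.48188520e-03,  6.50131150e-04, -2.62398913e-03,
        9.65068424e-04, -8.94023538e-05,  3.97060203e-04]), 'joint_torque': array([ 5.48369339e-03, -7.77996039e+01,  1.57005854e+00, -2.58627266e+01,
        1.26505349e-02,  5.64093614e-03,  1.40001674e-05]), 'eef_pos': array([ 7.24567846e-01, -2.55122671e-05,  2.30477797e-01]), 'ee_rot': array([ 7.07102762e-01,  7.07110436e-01, -5.47385840e-04, -4.63539266e-04]), 'wrist_force': array([0.66951554, 0.14558587, 0.22361934]), 'ft_torque': array([ 0.07483149, -0.00190889,  0.02103975]), 'finger_force': 0.0, 'opening': 0.9994401613980178}
```

View pics/scene0.png

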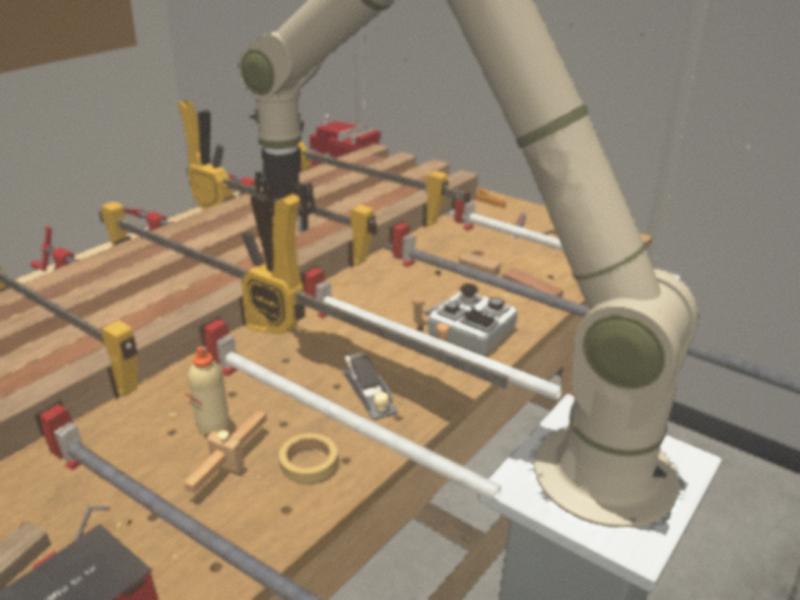

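View pics/wrist0.png

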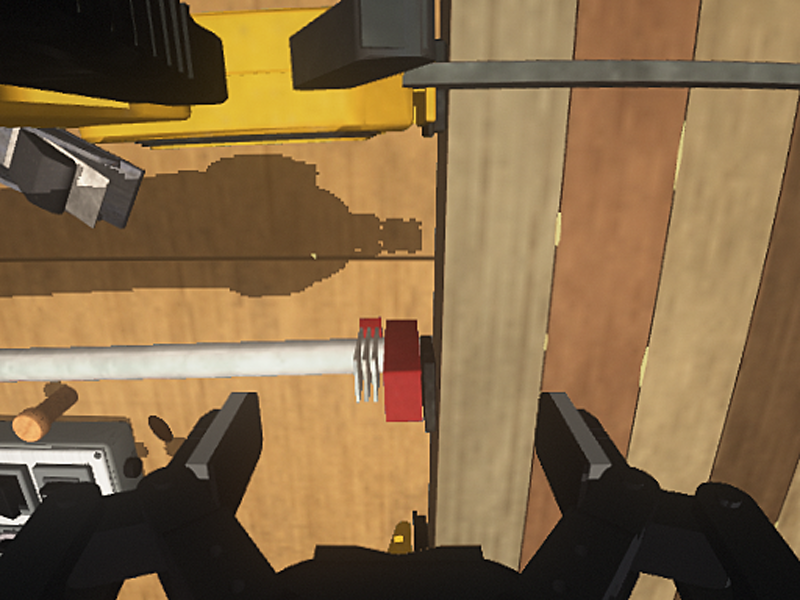

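The scene picture shows the box at about (472,320) of 800x600, dog by it at (420,315), and the pipe at its left. The wrist picture shows the box's back-left corner at about (130,420) of 800x600, with the rest behind the left finger.

```bash
cat > h.py <<'E'
from cell import env,eyes
import cv2,numpy as np
def ray(info,uv,z):
    "pixels (512x384) -> world points at height z"
    p=cv2.undistortPoints(np.array(uv,float).reshape(-1,1,2),info["K"],np.array([info["k1"],0,0,0.]))[:,0]
    d=np.c_[p,np.ones(len(p))]@info["R"]; C=-info["R"].T@info["t"]
    return C+d*((z-C[2])/d[:,2])[:,None]
def proj(info,X):
    rv=cv2.Rodrigues(info["R"])[0]
    return cv2.projectPoints(np.array(X,float).reshape(-1,1,3),rv,info["t"],info["K"],np.array([info["k1"],0,0,0.]))[0][:,0]
E
python3 - <<'E'
from h import *
s=.64
np.set_printoptions(precision=3,suppress=True)
print(ray(eyes.camera_info("scene"),np.array([(430,322),(466,290),(517,312),(482,342),(497,301),(483,318),(453,307),(468,288)])*s,.05))
print(ray(eyes.camera_info("wrist"),np.array([(130,418)])*s,.05))
E
```

```text
[[ 0.462 -0.14   0.05 ]
 [ 0.477 -0.301  0.05 ]
 [ 0.339 -0.289  0.05 ]
 [ 0.336 -0.144  0.05 ]
 [ 0.397 -0.303  0.05 ]
 [ 0.383 -0.223  0.05 ]
 [ 0.459 -0.221  0.05 ]
 [ 0.479 -0.312  0.05 ]]
[[ 0.514 -0.126  0.05 ]]
```

Emit:
send_rows:
  moves:
    - [-0.6,-0.8,-0.1,0,0,0]
    - [-0.6,-0.8,-0.1,0,0,0]
    - [-0.6,-0.8,-0.1,0,0,0]
    - [-0.6,-0.8,-0.1,0,0,0]
    - [-0.6,-0.8,-0.1,0,0,0]
    - [-0.6,-0.8,-0.1,0,0,0]
    - [-0.6,-0.8,-0.1,0,0,0]
    - [-0.6,-0.8,-0.1,0,0,0]
    - [0,0,0,0,0,0]
    - [0,0,0,0,0,0]
  gripper: 1

```text
t: 1.1
eef_pos: [0.4686, -0.1925, 0.2635]
ee_rot: [0.708, 0.706, 0.0, 0.0]
wrist_force: [0.5, 0.5, -0.7]
opening: -0.001
finger_force: 0.0
```

Run:
```python
from h import *
import pickle
s=env.get_state()
i=eyes.camera_info("wrist"); im=eyes.get_image("wrist")
pickle.dump((i,im),open("w1.pkl","wb"))
cv2.imwrite("pics/wrist1.png",cv2.resize(im[:,:,::-1],(800,600),interpolation=cv2.INTER_CUBIC))
print(s["t"],s["eef_pos"],s["ee_rot"],s["joint_positions"],s["wrist_force"],s["opening"])
```

```text
1.1 [ 0.46863991 -0.19252738  0.26353276] [7.07741831e-01 7.06471111e-01 1.43496622e-04 2.22986119e-04] [ 0.2733305   0.29758328  0.00571648  2.05610102 -0.00241381  0.78738515
  0.27870119] [ 0.47916376  0.48345305 -0.66264506] -0.001293777056032216
```

View pics/wrist1.png

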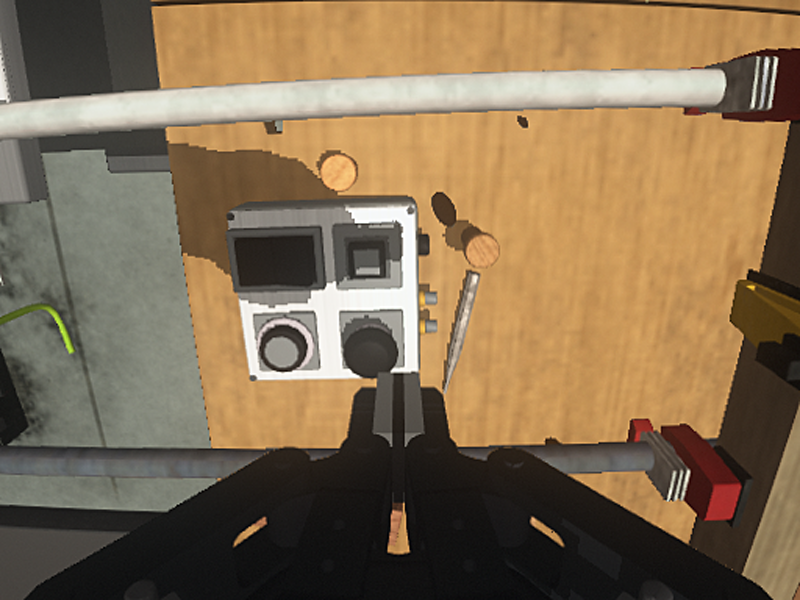

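The wrist picture (800x600) shows the rocker front-left (277,260), key back-left (368,261), run button front-right (284,348), stop back-right (370,348), dogs at (338,172) and (480,248), nail set at (462,330).

```bash
cat > fit.py <<'E'
from h import *
import pickle
from scipy.optimize import least_squares
i,im=pickle.load(open("w1.pkl","rb"))
np.set_printoptions(precision=4,suppress=True)
r,k,n=(-34,34),(34,34),(-34,-34)
L=[]
def rect(c,hx,hy,z,px):
    for (a,b),p in zip([(-1,1),(1,1),(1,-1),(-1,-1)],px):
        if p: L.append((c[0]+a*hx,c[1]+b*hy,z)+p)
rect(r,35,24,60,[(229,236),(324,226),(326,286),(235,293)])
rect(k,25,25,58,[(335,226),(400,222),(402,286),(338,291)])
rect((0,0),72,72,50,[None,None,(418,377),(249,381)])
L.append(k+(72,368,261)); L.append(n+(72,285,350)); L.append(n+(60,284,344))
L=np.array(L,float)
def W(q,P):
    c,s=np.cos(q[2]),np.sin(q[2]); P=np.asarray(P)/1e3
    return np.c_[q[0]+c*P[:,0]-s*P[:,1],q[1]+s*P[:,0]+c*P[:,1],P[:,2]]
f=lambda q:(proj(i,W(q,L[:,:3]))-L[:,3:]*.64).ravel()
if __name__=="__main__":
    o=least_squares(f,[.42,-.2,0],loss="soft_l1")
    print(o.x);print(f(o.x).reshape(-1,2))
    P=[(-14,34,72),(34,34,72),(-34,-34,72),(34,-34,88)]
    T=W(o.x,P);print(T,np.hypot(T[:,0],T[:,1]))
    v=cv2.resize(im[:,:,::-1],None,fx=4,fy=4,interpolation=cv2.INTER_CUBIC)
    for h in ["rk","stop"]: pass
    ang=np.linspace(0,2*np.pi,60)
    for c,R,z in [(n,18,72),(n,23,60),((34,-34),20.5,78)]:
        p=proj(i,W(o.x,[(c[0]+R*np.cos(a),c[1]+R*np.sin(a),z) for a in ang]))
        cv2.polylines(v,[(p*4).astype(int)],True,(0,0,255),1)
    for c,a,b,z in [(r,35,24,60),(k,25,25,58),(k,13,13,72),((0,0),72,72,50),(n,25,25,50)]:
        p=proj(i,W(o.x,[(c[0]+s*a,c[1]+t*b,z) for s,t in[(-1,1),(1,1),(1,-1),(-1,-1)]]))
        cv2.polylines(v,[(p*4).astype(int)],True,(0,255,0),1)
    p=proj(i,T)
    for u in p: cv2.circle(v,tuple((u*4).astype(int)),4,(255,0,255),-1)
    v=v[470:1010,540:1130];cv2.imwrite("pics/fit.png",v);print(v.shape)
E
python3 fit.py
```

```text
[ 0.4152 -0.23    0.0253]
[[-2.1243 -4.5071]
 [-1.3544 -0.1651]
 [ 0.4987  2.2633]
 [-0.3968 -0.5628]
 [-1.1167 -1.5835]
 [ 1.7376 -0.3328]
 [ 1.5204  1.2049]
 [-0.0986 -0.8285]
 [ 2.8207  1.1252]
 [-0.466   1.1167]
 [ 0.2984  0.0305]
 [-1.3243  0.712 ]
 [ 1.4885  0.3921]]
[[ 0.4004 -0.1964  0.072 ]
 [ 0.4484 -0.1951  0.072 ]
 [ 0.3821 -0.2648  0.072 ]
 [ 0.4501 -0.2631  0.088 ]] [0.4459 0.489  0.4649 0.5213]
(540, 590, 3)
```

View pics/fit.png

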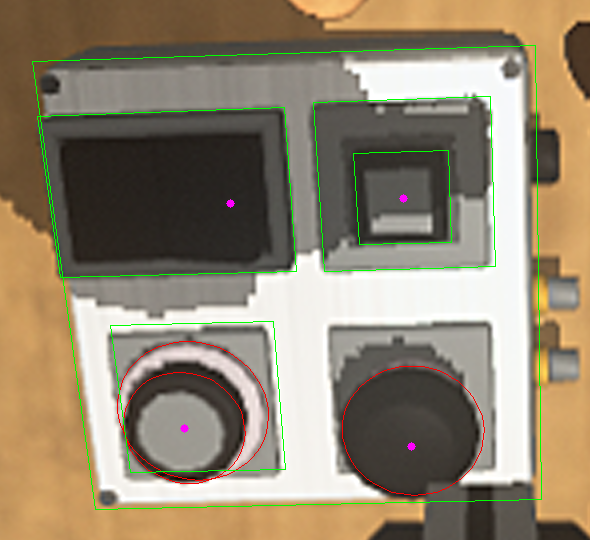

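The overlay matches the controls to 1–2 mm; the rocker's press point is at about (230,203) of that crop. I'll approach above it.

Emit:
send_rows:
  moves:
    - [-0.02,-0.58,0.3,0,0,0]
    - [-0.02,-0.58,0.6,0,0,0]
    - [-0.02,-0.58,0.8,0,0,0]
    - [-0.02,0,0.9,0,0,0]
    - [-0.02,0,0.9,0,0,0]
    - [0,0,0.6,0,0,0]
    - [0,0,0.2,0,0,0]
    - [0,0,0,0,0,0]

```text
t: 1.95
eef_pos: [0.3997, -0.1952, 0.0902]
ee_rot: [0.707, 0.708, -0.0, -0.001]
wrist_force: [0.2, -0.0, 0.5]
opening: -0.001
finger_force: 0.0
```

Emit:
send_rows:
  moves:
    - [0,0,0.2,0,0,0]
    - [0,0,0.1,0,0,0]
    - [0,0,0.1,0,0,0]
    - [0,0,0.1,0,0,0]
    - [0,0,0.05,0,0,0]
    - [0,0,0.05,0,0,0]
    - [0,0,0,0,0,0]
    - [0,0,0,0,0,0]

```text
t: 2.75
eef_pos: [0.3989, -0.196, 0.0672]
ee_rot: [0.707, 0.707, -0.0, -0.0]
wrist_force: [-0.7, 0.2, 0.3]
opening: -0.003
finger_force: 0.0
```

Emit:
send_rows:
  moves:
    - [0,0,0.05,0,0,0]
    - [0,0,0.05,0,0,0]
    - [0,0,0,0,0,0]
    - [0,0,0,0,0,0]

```text
t: 3.15
eef_pos: [0.399, -0.196, 0.0653]
ee_rot: [0.707, 0.707, 0.0, 0.001]
wrist_force: [-5.6, 3.0, 45.2]
opening: 0.002
finger_force: 22.5
```

Bottomed at 45 N. Lift, move over the key, and look.

Emit:
send_rows:
  moves:
    - [0,0,-0.4,0,0,0]
    - [0,0,-0.8,0,0,0]
    - [0,0,-0.9,0,0,0]
    - [0,0.4,-0.9,0,0,0]
    - [0,0.4,-0.4,0,0,0]
    - [0,0.4,0,0,0,0]
    - [0,0,0,0,0,0]
    - [0,0,0,0,0,0]

```text
t: 3.95
eef_pos: [0.4463, -0.1956, 0.198]
ee_rot: [0.707, 0.707, -0.001, -0.001]
wrist_force: [0.8, -0.0, -0.1]
opening: -0.001
finger_force: 0.0
```

Run:
```python
from h import *
s=env.get_state()
im=eyes.get_image("wrist")
print(s["t"],s["eef_pos"],s["wrist_force"])
cv2.imwrite("pics/wrist2.png",cv2.resize(im[:,:,::-1],(800,600),interpolation=cv2.INTER_CUBIC))
```

```text
3.95 [ 0.4462855  -0.19564935  0.19797784] [ 0.83647277 -0.04647095 -0.08924149]
```

View pics/wrist2.png

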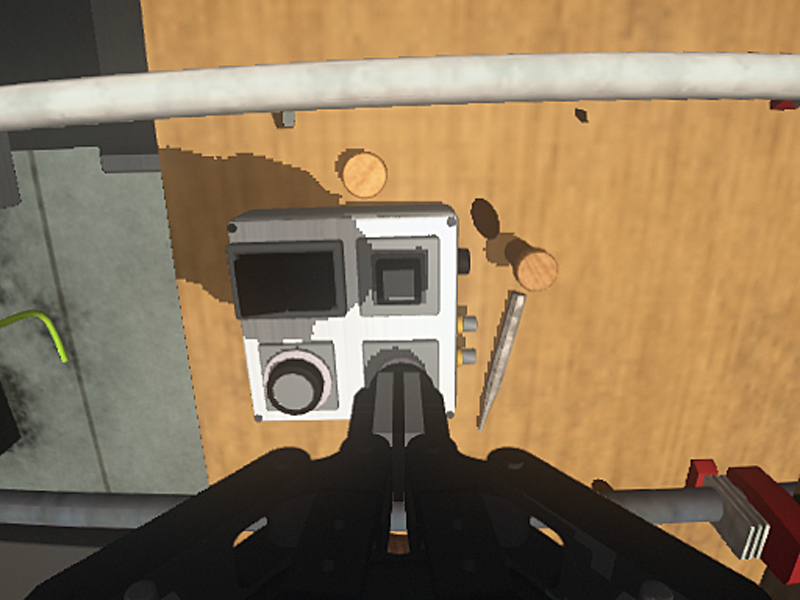

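The wrist picture shows the rocker tipped: the paddle at (287,280) now sits against the frame's back end, its front end raised. The key at (399,279) is still out. Now the key.

Emit:
send_rows:
  moves:
    - [0,0,0.5,0,0,0]
    - [0,0,0.8,0,0,0]
    - [0,0,0.8,0,0,0]
    - [0,0,0.6,0,0,0]
    - [0,0,0.25,0,0,0]
    - [0,0,0.1,0,0,0]
    - [0,0,0.1,0,0,0]
    - [0,0,0.1,0,0,0]
    - [0,0,0.05,0,0,0]
    - [0,0,0,0,0,0]
    - [0,0,0,0,0,0]

```text
t: 5.1
eef_pos: [0.4476, -0.1961, 0.0677]
ee_rot: [0.707, 0.707, 0.0, 0.0]
wrist_force: [0.4, 0.3, 0.7]
opening: 0.003
finger_force: 0.0
```

Emit:
send_rows:
  moves:
    - [0,0,0.04,0,0,0]
    - [0,0,0.04,0,0,0]
    - [0,0,0,0,0,0]
    - [0,0,0,0,0,0]

```text
t: 5.5
eef_pos: [0.4476, -0.1961, 0.0641]
ee_rot: [0.707, 0.707, 0.0, 0.0]
wrist_force: [1.9, 0.3, 2.3]
opening: -0.001
finger_force: 1.0
```

Emit:
send_rows:
  moves:
    - [0,0,0.03,0,0,0]
    - [0,0,0,0,0,0]
    - [0,0,0,0,0,0]

```text
t: 5.8
eef_pos: [0.4477, -0.1961, 0.0639]
ee_rot: [0.707, 0.707, 0.0, 0.001]
wrist_force: [-1.2, 1.0, 20.7]
opening: -0.003
finger_force: 10.1
```

Key bottomed with 20 N. Lift and go over the run button.

Emit:
send_rows:
  moves:
    - [0,0,-0.3,0,0,0]
    - [0,0,-0.9,0,0,0]
    - [0,0,-0.9,0,0,0]
    - [0,0,-0.9,0,0,0]
    - [-0.43,-0.42,-0.3,0,0,0]
    - [-0.43,-0.42,0,0,0,0]
    - [-0.43,-0.42,0,0,0,0]
    - [-0.43,-0.42,0,0,0,0]
    - [0,0,0,0,0,0]
    - [0,0,0,0,0,0]

```text
t: 6.8
eef_pos: [0.38, -0.2649, 0.1951]
ee_rot: [0.708, 0.707, 0.0, 0.0]
wrist_force: [0.0, 0.3, 0.2]
opening: -0.005
finger_force: 0.0
```

Run:
```python
from h import *
s=env.get_state()
im=eyes.get_image("wrist")
print(s["t"],s["eef_pos"],s["wrist_force"])
cv2.imwrite("pics/wrist3.png",cv2.resize(im[:,:,::-1],(800,600),interpolation=cv2.INTER_CUBIC))
```

```text
6.8 [ 0.37998247 -0.26490585  0.19507664] [0.01698132 0.27552408 0.2028492 ]
```

View pics/wrist3.png

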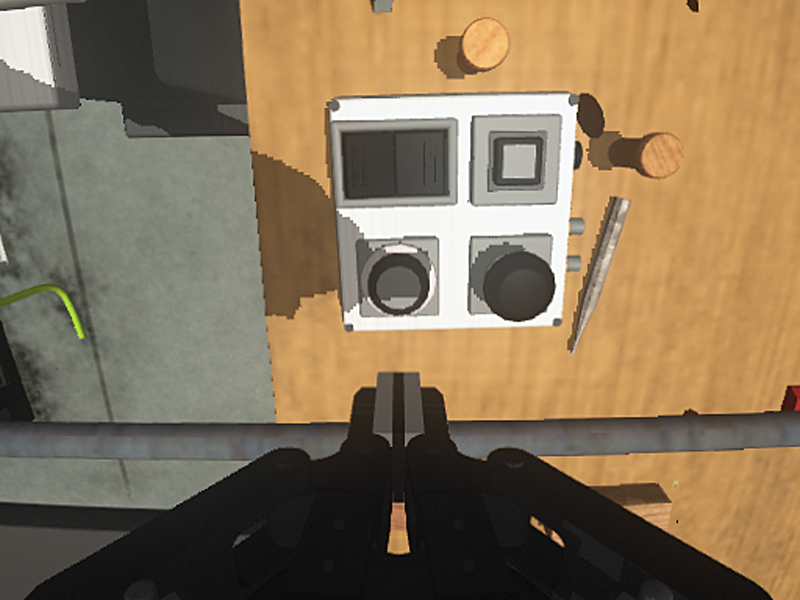

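The wrist picture shows the rocker over (facets at 370 and 425, row 160), the key sunk (518,160), the stop out (518,285), and the run button at (400,282) in line with the fingers. Now press it.

Emit:
send_rows:
  moves:
    - [0,0,0.5,0,0,0]
    - [0,0,0.8,0,0,0]
    - [0,0,0.8,0,0,0]
    - [0,0,0.5,0,0,0]
    - [0,0,0.2,0,0,0]
    - [0,0,0.1,0,0,0]
    - [0,0,0.1,0,0,0]
    - [0,0,0.1,0,0,0]
    - [0,0,0.1,0,0,0]
    - [0,0,0,0,0,0]
    - [0,0,0,0,0,0]

```text
t: 7.95
eef_pos: [0.3808, -0.2649, 0.0673]
ee_rot: [0.707, 0.707, 0.0, 0.001]
wrist_force: [2.1, 1.6, 3.4]
opening: 0.001
finger_force: 1.8
```

Emit:
send_rows:
  moves:
    - [0,0,0.04,0,0,0]
    - [0,0,0.04,0,0,0]
    - [0,0,0.02,0,0,0]
    - [0,0,0,0,0,0]
    - [0,0,0,0,0,0]

```text
t: 8.45
eef_pos: [0.3808, -0.265, 0.0638]
ee_rot: [0.707, 0.707, 0.0, 0.001]
wrist_force: [0.2, 2.6, 21.5]
opening: -0.001
finger_force: 10.8
```

```bash
python3 -c "
from cell import env,ticket
s=env.get_state();print(s['eef_pos'],s['wrist_force']);print(ticket.close_job())"
```

```text
[ 0.38079795 -0.26496912  0.06384659] [ 0.24430136  2.58060766 21.48977644]
the job is handed in; nothing more can be done
None
```

I tipped the rocker right over (the fingertips reached 45 N as it bottomed), then pushed the square key fully down; the round button was fully down under about 21 N when I handed the job in, and the stop button and loose items were not touched.

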